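# Snap the locking cap onto the sample plate's stud

## Robot

A 6-joint arm with a two-finger parallel gripper is mounted at the origin on a cart in front of the work surface, level with it; the furniture and walls round the work are solid. World frame = base frame: x ahead of the robot, y to its left, z up, the work surface at z = 0. Lengths are in m, angles in degrees, forces in N, time in s.
With the tool pointing down it reaches from about 0.4 to 0.825 m from the base axis. Payload 7 kg.
Tool frame: the origin (TCP) lies midway between the tips of the shut fingers; the grasp point (between the pads) lies 19 mm behind it; z points along the fingers, y is the direction in which the jaws open and shut (so a half turn about z gives the same grasp; the last joint's range is limited). The gripper opens to 88 mm and grips with 3 to 60 N. Pads are 19 mm wide; open, the fingers measure 130 mm over their backs; the gripper's body (78 mm by 193 mm) begins 47 mm behind the grasp point.
Start: joints at [89.444, 20.546, 0.682, 0, -70.136, -16.507], TCP at [0.198, 0.645, 0.188] pointing down, gripper open.
Joint ranges: [-176.03, 176.03], [-82.01, 121.73], [-58.28, 71.71], [-173.87, 95.51], [-174.79, -0.11], [-173.66, 173.66]. Speed limits (degrees/s): [136.94, 136.94, 172.46, 180, 180, 180].

## Interface

Orientations are given as [roll, pitch, yaw] about the fixed x, y, z axes, in that order (R = Rz(yaw) Ry(pitch) Rx(roll)).
In Python, from plant import get_state, imaging, r, models gives the robot as it stands.
- The arm moves only by the tool arm_command, never from a script. Its argument "commands" is a list of rows, each a list of 7 numbers: the shift along the tool's x, y, z in mm, then the turn, a rotation vector about the tool's x, y, z in rad, then the opening, from -1 (shut) to 1 (fully open). A call has 1 to 5 rows; each row is the pose to reach, as a shift and turn from the pose measured when the call began, along the tool's axes at that moment; what a row does not reach only later rows make up. A row lasts 1/8 s, in which the tool goes at most 62.5 mm and 10.7 degrees, less where a joint would pass 70% of its speed; a pose out of reach is approached as far as the arm can. A call with a gripper value outside its range is refused whole. The fingers move at their own pace and stop on an object; "squeeze" is the grip in N (left out, the last holds). Time passes only in rows, so rows that repeat a pose let the fingers close. It gives the time, the measured TCP pose, the force and the opening at its end, in the units of the state.
- get_state(): the state, without advancing time (a new reading comes with each control period).
- imaging.capture(name): name is "scene" or "top"; returns a dict with "pixels" (420x560x3 uint8, red, green, blue), "fx", "fy", "cx", "cy" (pixels), "D" ([k1, k2, p1, p2, k3] as OpenCV has them; the pictures are not rectified), "rvec" (rotation vector, rad) and "tvec" (3), from world to camera coordinates, as OpenCV has them. Camera axes: x right, y down, z forward; pixel columns grow to the right and rows downward; lengths in m; the calibration is good to about 2 mm. A picture is of the moment at which its call begins. There is no depth.
- r.close_job(): hands the job in, once; it reports no verdict.
Trained networks look in the newest picture that a camera, given by its name, has taken for a name from the list of things; names that differ only in an ending like _2 or _b are one class to them, and where a whole thing is asked for, a point or a joint stands for the part that bears it (a point fixed in the world has none). Each returns a list of dicts, best first, with "conf" (0 to 1); they miss things now and then, are a little off and sometimes report something else, mostly with a low value. They report only what shows in the picture. A call takes as long as a camera call. They do not tell look-alikes from the thing itself.
- models.outline_of(camera, name): "pixels" (420x560 bool, what is visible of it) and "rect" ([centre column, centre row, width, height] in pixels, round what is visible of it).
The state is a dict: "time_s": time; "joints": joint angles; "qd": joint speeds; "joint_torque": joint torques, N m; "tcp_pos": TCP position; "eef_rot": TCP orientation; "contact_force": force on the tool from outside, world axes, zero at the start; "moment": the same for the moment, N m; "gripper_width": finger opening in m.
Only numpy, scipy, OpenCV 4.12 (cv2) and the standard library are available. Lean on these libraries where they do the work, as an engineer would, in place of code of your own. Each camera call takes 0.05 s, during which the arm holds its last target. There are 200 camera calls.

## Task

Draw the blue snap cap out through the open front end of its white slotted keeper, set it over the steel stud in the middle of the round sample plate and press it straight down until it clicks past the spring balls. Keep pressing after the click, so that the yellow spring washer under the cap is squeezed right down, and finish like that: still holding the cap and pressing, without letting go. Leave the other goods on the counter where they stand.

Things in the scene. Friction and masses are not known exactly. Their poses are not given: they have to be found in the camera images.
- cap: Blue plastic snap cap, loose, 60 g, 55 mm tall; origin at the centre of its underside, z up its axis. Flange 44 mm across, 4 mm thick at the bottom; above it a straight ribbed barrel 30 mm across (grip here), flat closed top. Open below: 18 mm bore through the flange (the lip), above it 24 mm bore, to 33 mm above the underside. Any turn about its axis will do.
- keeper: White keeper fixed to the counter, 110 (x) x 58 (y) x 17 (z) mm; origin at the centre of its underside. A channel along its own x, closed at +x. Floor 5 mm thick; on it the cap's flange runs in a space 48 mm wide, 7 mm high, under two overhanging lips (12 to 17 mm above the counter) with a 34 mm slot between them, through which the barrel stands up.
- keeper_mouth (a point): Middle of the keeper's open end, at its own x = -55 mm, on the channel floor 5 mm above the counter; it looks roughly toward the robot. The cap cannot be lifted while its flange is under the lips; it slides toward the keeper's -x and is clear when its axis is 22 mm or more beyond this point.
- stand: Round dark wooden sample plate fixed to the counter, 124 mm across, 8 mm thick; origin at the centre of its underside, z up. Three clay tokens fixed on it (tops 17 mm above the counter, 36 mm across, centres 43.5 mm from the middle). In the middle a steel stud, 16 mm across up to 30 mm above the counter, then tapered to 8 mm across at its tip.
- stud_tip (a point): Centre of the top of the stud, 42 mm above the counter.
- balls (a point): On the stud's axis, 22 mm above the counter, level with its four spring balls, which stand out to 21.6 mm across. The cap's lip pushes them in with about 5 to 12 N, felt from when its underside is 26 mm above the counter; then they spring out above the lip (the click), the force drops and they draw the cap on. Clicked on, the cap's underside is 16 mm or less above the counter.
- washer (a joint): Yellow spring washer round the foot of the stud, 42 mm across. Value: how far it is pressed down, 0 (free, top 16 mm above the counter) to 0.004 m (squeezed right down, solid stop; cap's underside then 12 mm above the counter). It takes about 4 N to start and 12 N at the stop; it springs back when the press ends.
- bell: brass-coloured counter bell on a black foot, 72 mm across, 61 mm high; bystander, loose, origin at the centre of its underside.
- matchbox: dark red matchbox lying flat, 36x54x17 mm; bystander, loose, origin at the centre of its underside.
- red_tin: red-labelled food tin, 57 mm across, 72 mm high; bystander, loose, origin at the centre of its underside.
- balm: low sage-green balm tin, 62 mm across, 24 mm high; bystander, loose, origin at the centre of its underside.
- pink_carton: pink and white carton, 36x53x105 mm; bystander, loose, origin at the centre of its underside.
- brown_roller: brown roll-on bottle with black cap, 27 mm across, 78 mm high; bystander, loose, origin at the centre of its underside.
- green_roller: dark green roll-on bottle with black cap, 27 mm across, 78 mm high; bystander, loose, origin at the centre of its underside.
- spice_jar: glass spice jar with pale lid and dark label, 46 mm across, 97 mm high; bystander, loose, origin at the centre of its underside.
Not all that is in view belongs to the job. There is more than one size of the cap; the one meant has the size given above.

How it is judged (in metres and radians):
On the way, in this order (a step that is already met when the one before it is completed fails the run):
1. the cap has been drawn out of the keeper's open end (x of cap in the frame of keeper below -0.076 m), for 0.1 s.
2. the cap has clicked onto the stud (horizontal distance between cap and stand below 0.004 m and angle between cap's own z axis and vertical below 0.1 rad and z of cap in the frame of stand below 0.0175 m), for 0.05 s.
At the end, for the whole second after the job is handed in: The cap sits upright (within 0.1 rad) on the stud, its axis within 4 mm of the plate's, clicked home with its underside less than 14 mm above the plate's underside, the spring washer held down by more than 2.5 of its 4 mm, and the fingers still on the cap with more than 3 N, through the last second (horizontal distance between cap and stand below 0.004 m and angle between cap's own z axis and vertical below 0.1 rad and z of cap in the frame of stand below 0.014 m and value of joint washer above 0.0025 m and contact force between the fingers and cap above 3 N); the arm keeps its last pose, push and grip.
It fails at once if a bystander was shifted by more than 25 mm or tipped over (distance of any of bell, matchbox, red_tin, balm, pink_carton, brown_roller, green_roller, spice_jar from where it was at the start of the episode above 0.025 m or angle between any of bell, matchbox, red_tin, balm, pink_carton, brown_roller, green_roller, spice_jar's own z axis and vertical above 0.5 rad).
It also fails if it takes over 48 s, if anything falls off the work surface, if the arm or the gripper's body presses on something with over 40 N, if the wrist force passes 120 N, or if a joint passes its speed limit or range.

## Working session

There is one attempt and no reset: what is moved stays moved. The work goes in short steps, Python scripts to look and compute and a tool call to move; the robot and the scene stay as the last step left them, time stands still between calls to the robot, and variables do not carry over. Pictures are saved under pics/ and viewed, on a budget of 10 in all, crops included, one or two more only if the job needs it, and the job is handed in when it is done.

Besides the shell and the picture viewer there is one more tool, called in YAML: its name, and indented under it one key for each argument. arm_command: Moves the arm, as the interface text tells. Its arguments: {"type":"object","properties":{"commands":{"type":"array","items":{"type":"array","items":{"type":"number"}}},"squeeze":{"type":"number"}},"required":["commands"]}

```bash
mkdir -p pics; cat > h.py <<'E'
import numpy as np, cv2
from plant import get_state, imaging, r, models
def cap(n,f=None):
    c=imaging.capture(n)
    if f: cv2.imwrite('pics/'+f,c['pixels'][:,:,::-1])
    return c
def K(c): return np.array([[c['fx'],0,c['cx']],[0,c['fy'],c['cy']],[0,0,1.]])
def back(c,uv,z):
    p=cv2.undistortPoints(np.array(uv,float).reshape(-1,1,2),K(c),np.array(c['D'],float))[:,0]
    R=cv2.Rodrigues(np.array(c['rvec'],float))[0]; o=-R.T@np.array(c['tvec'],float).ravel()
    d=np.c_[p,np.ones(len(p))]@R
    return o+d*((z-o[2])/d[:,2])[:,None]
def proj(c,X):
    return cv2.projectPoints(np.array(X,float).reshape(-1,1,3),np.array(c['rvec'],float),np.array(c['tvec'],float),K(c),np.array(c['D'],float))[0][:,0]
E
python3 - <<'E'
from h import *
print(get_state())
a=cap('scene');b=cap('top')
cv2.imwrite('pics/a.png',a['pixels'][:,:,::-1]);cv2.imwrite('pics/b.png',b['pixels'][:,:,::-1])
for cn,c in(('scene',a),('top',b)):
    R=cv2.Rodrigues(np.array(c['rvec'],float))[0];print(cn,-R.T@np.array(c['tvec']).ravel())
    for n in ['cap','keeper','stand','stud_tip','washer','bell','matchbox','red_tin','balm','pink_carton','brown_roller','green_roller','spice_jar']:
        for o in models.outline_of(cn,n)[:3]:
            print(n,round(o['conf'],2),np.round(o['rect']),np.round(back(c,o['rect'][:2],0.01)[0],3))
E
```

```text
{'time_s': 0.0, 'joints': array([ 8.94440508e+01,  2.05894699e+01,  6.35136098e-01, -2.05949265e-02,
       -7.01366440e+01, -1.65089466e+01]), 'qd': array([ 0.04649064,  0.05847678, -0.0116532 , -0.04978706, -0.05614944,
        0.04775931]), 'joint_torque': array([ 3.20988611e-04, -5.82713485e+01,  2.93054563e+01,  6.99708447e+00,
        6.95720402e-03, -1.49336333e-04]), 'tcp_pos': array([0.19792449, 0.64475682, 0.18695378]), 'eef_rot': array([ 1.79907271e+02, -7.29257719e-03, -1.70719029e+01]), 'contact_force': array([ 0.11815459, -0.29964805,  0.58834955]), 'moment': array([-0.00421337, -0.01087947, -0.04481686]), 'gripper_width': 0.08763704723258213}
scene [-0.31027259 -0.99188225  1.17831528]
cap 0.71 [191. 171.  17.  24.] [0.449 0.362 0.01 ]
cap 0.69 [232. 165.  11.  20.] [0.579 0.291 0.01 ]
cap 0.62 [221. 158.   6.  13.] [0.574 0.35  0.01 ]
keeper 0.67 [237. 170.  32.  22.] [0.572 0.253 0.01 ]
stud_tip 0.9 [229. 209.  40.  24.] [0.424 0.109 0.01 ]
washer 0.43 [230. 207.  13.  16.] [0.432 0.112 0.01 ]
bell 0.59 [272. 250.  24.  24.] [ 0.407 -0.128  0.01 ]
matchbox 0.54 [187.
[... 1068 characters left out ...]
0.129  0.01 ]
matchbox 0.57 [165. 270.  14.  26.] [0.369 0.267 0.01 ]
matchbox 0.22 [137. 150.  18.  16.] [0.692 0.355 0.01 ]
red_tin 0.73 [429. 240.  38.  17.] [ 0.438 -0.416  0.01 ]
red_tin 0.65 [384. 244.  29.  25.] [ 0.428 -0.296  0.01 ]
red_tin 0.64 [321. 258.  28.  27.] [ 0.395 -0.132  0.01 ]
balm 0.88 [370. 267.  27.  24.] [ 0.371 -0.257  0.01 ]
balm 0.58 [136. 151.  16.  17.] [0.689 0.358 0.01 ]
pink_carton 0.65 [427. 240.  38.  20.] [ 0.437 -0.411  0.01 ]
brown_roller 0.6 [138. 149.  14.  17.] [0.693 0.353 0.01 ]
green_roller 0.75 [165. 151.  15.  21.] [0.687 0.279 0.01 ]
spice_jar 0.7 [186. 149.  24.  31.] [0.692 0.221 0.01 ]
spice_jar 0.35 [164. 269.  14.  27.] [0.371 0.269 0.01 ]
```

View pics/a.png

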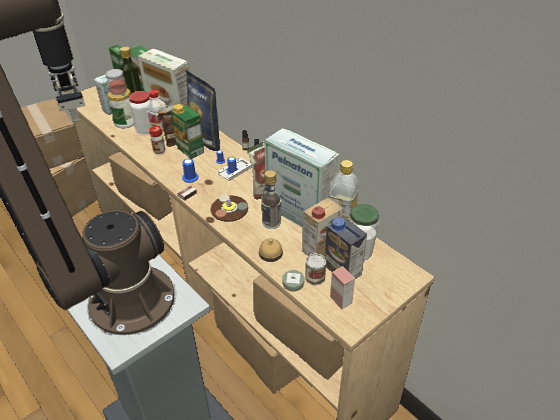

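View pics/b.png

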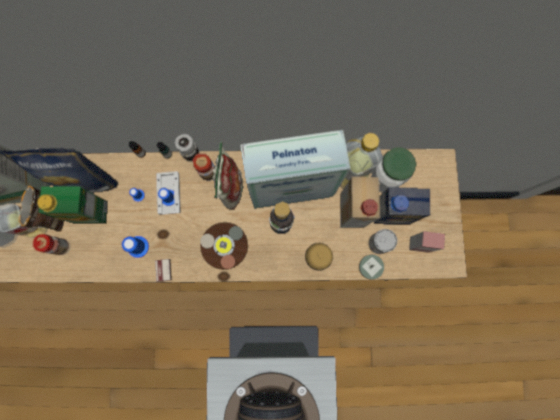

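```bash
python3 - <<'E'
import cv2,numpy as np
a=cv2.imread('pics/a.png');b=cv2.imread('pics/b.png')
A=cv2.resize(a[125:235,160:300],None,fx=5.5,fy=5.5,interpolation=cv2.INTER_CUBIC)
B=cv2.resize(b[140:290,110:300],None,fx=4,fy=4,interpolation=cv2.INTER_CUBIC)
cv2.imwrite('pics/a2.png',A);cv2.imwrite('pics/b2.png',B)
E
```

```text
(no output)
```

View pics/a2.png

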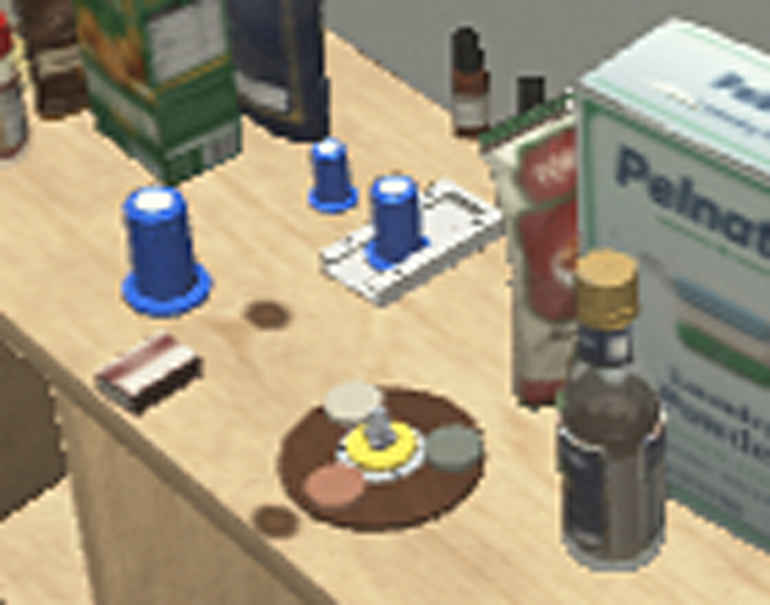

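View pics/b2.png

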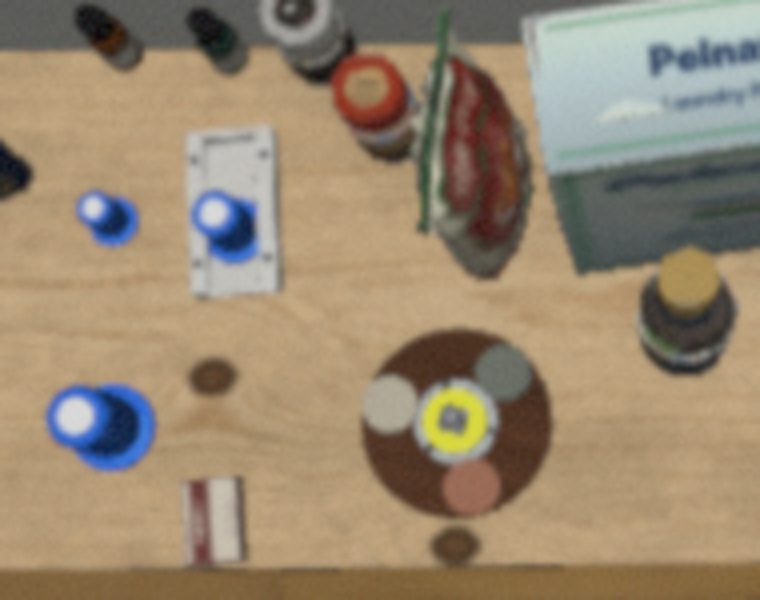

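```bash
python3 - <<'E'
from h import *
c=imaging.capture('top');s=imaging.capture('scene')
f=lambda l:(np.array(l,float)+.5)/4-.5+[110,140]
g=lambda l:(np.array(l,float)+.5)/5.5-.5+[160,125]
P=back(c,f([(187,132),(273,126),(281,294),(196,297)]),.017);print(P.round(4),P.mean(0))
print('axis',np.degrees(np.arctan2(*( (P[0]+P[1]-P[2]-P[3])[[1,0]]))))
print('captop',back(c,f([(216,209)]),.060), back(s,g([(396,187)]),.060))
print('plate',back(c,f([(457,423)]),.008),'washer',back(c,f([(455,421)]),.016),back(s,g([(381,458)]),.008),'wash s',back(s,g([(381,445)]),.016))
print('tip',back(c,f([(454,416)]),.042),back(s,g([(377,412)]),.042))
for cc,n,q in((c,'top',.008),(s,'scene',.008)):
    im=cc['pixels'].astype(int)
    y=(im[:,:,0]>150)&(im[:,:,1]>150)&(im[:,:,2]<90)
    w=np.argwhere(y); print(n,len(w),back(cc,[(w[:,1].min()/2+w[:,1].max()/2,w[:,0].min()/2+w[:,0].max()/2)],.016))
# bystander spots
print('matchbox',back(c,f([(213,520)]),.017),'jar/tin',back(c,f([(372,90),(475,270),(687,280),(690,340)]),.03),'flange big/small',back(c,f([(115,427),(110,218)]),.004))
E
```

```text
[[0.6249 0.2976 0.017 ]
 [0.6281 0.2401 0.017 ]
 [0.5149 0.2311 0.017 ]
 [0.5136 0.2868 0.017 ]] [0.57038761 0.26390874 0.017     ]
axis 5.032310793984085
captop [[0.56195857 0.26404894 0.06      ]] [[0.56087767 0.26569185 0.06      ]]
plate [[0.43074787 0.11669738 0.008     ]] washer [[0.43121089 0.11697901 0.016     ]] [[0.42858092 0.11516308 0.008     ]] wash s [[0.43063101 0.11685518 0.016     ]]
tip [[0.43160924 0.11431377 0.042     ]] [[0.43025065 0.11703598 0.042     ]]
top 212 [[0.56778538 0.15889095 0.016     ]]
scene 60 [[0.62141132 0.36788532 0.016     ]]
matchbox [[0.36953146 0.27047747 0.017     ]] jar/tin [[ 0.64786724  0.17240439  0.03      ]
 [ 0.52665994  0.10340522  0.03      ]
 [ 0.51846693 -0.03240728  0.03      ]
 [ 0.47964008 -0.03376698  0.03      ]] flange big/small [[0.43064019 0.34059536 0.004     ]
 [0.57013149 0.35077722 0.004     ]]
```

```bash
cat >> h.py <<'E'
from scipy.spatial.transform import Rotation as Ro
def go(*tg,yaw=-30):
    s=get_state(); R=Ro.from_euler('xyz',s['eef_rot'],degrees=True); T=Ro.from_euler('xyz',[180,0,yaw],degrees=True)
    print('t',s['time_s'],'tcp',s['tcp_pos'].round(4),'rot',s['eef_rot'].round(2),'F',s['contact_force'].round(2),'w',round(s['gripper_width'],4))
    for p in tg: print(p,(R.inv().apply(np.array(p)-s['tcp_pos'])*1e3).round(1),(R.inv()*T).as_rotvec().round(4))
E
python3 -c "
from h import *
go((.42,.26,.19),(.5615,.2645,.14))"
```

```text
t 1.5 tcp [0.1981 0.6452 0.1879] rot [180.    -0.   -17.06] F [0.3  0.36 0.09] w 0.0875
(0.42, 0.26, 0.19) [325.2 303.2  -2.1] [ 0.     -0.      0.2258]
(0.5615, 0.2645, 0.14) [459.1 257.3  47.9] [ 0.     -0.      0.2258]
```

arm_command:
  commands:
    - [40, 37, 0, 0, 0, 0.05, 0.4]
    - [80, 75, 0, 0, 0, 0.1, 0.4]
    - [122, 114, 0, 0, 0, 0.15, 0.4]
    - [163, 152, 0, 0, 0, 0.2, 0.4]
    - [204, 190, 0, 0, 0, 0.226, 0.4]
  squeeze: 20

```text
time_s: 2.12
tcp_pos: [0.338, 0.4022, 0.1881]
eef_rot: [-180.0, 0.0, -30.1]
contact_force: [0.7, 0.7, 0.2]
gripper_width: 0.0613
```

```bash
python3 -c "
from h import *
go((.42,.26,.19),(.5615,.2645,.14))"
```

```text
t 2.125 tcp [0.338  0.4022 0.1881] rot [-179.96    0.    -30.06] F [0.66 0.7  0.21] w 0.0613
(0.42, 0.26, 0.19) [142.2  82.   -1.9] [-0.0006  0.     -0.001 ]
(0.5615, 0.2645, 0.14) [262.4   7.3  48.1] [-0.0006  0.     -0.001 ]
```

arm_command:
  commands:
    - [48, 28, 0, 0, 0, 0, 0.4]
    - [95, 55, 0, 0, 0, 0, 0.4]
    - [142, 82, 0, 0, 0, 0, 0.4]
    - [190, 52, 10, 0, 0, 0, 0.4]
    - [235, 25, 30, 0, 0, 0, 0.4]

```text
time_s: 2.75
tcp_pos: [0.5315, 0.2628, 0.1596]
eef_rot: [-179.7, -0.1, -30.1]
contact_force: [0.5, 1.8, 1.3]
gripper_width: 0.0612
```

```bash
python3 -c "
from h import *
go((.5615,.2645,.12),(.5615,.2645,.10))"
```

```text
t 2.75 tcp [0.5315 0.2628 0.1596] rot [-1.7974e+02 -8.0000e-02 -3.0070e+01] F [0.47 1.81 1.3 ] w 0.0612
(0.5615, 0.2645, 0.12) [ 25.1 -16.3  39.7] [-0.0046 -0.0014 -0.0013]
(0.5615, 0.2645, 0.1) [ 25.  -16.2  59.7] [-0.0046 -0.0014 -0.0013]
```

arm_command:
  commands:
    - [25, -16, 25, 0, 0, 0, 0.4]
    - [25, -16, 55, 0, 0, 0, 0.4]
    - [25, -16, 70, 0, 0, 0, 0.4]
    - [25, -16, 70, 0, 0, 0, 0.4]

```text
time_s: 3.25
tcp_pos: [0.5607, 0.264, 0.0891]
eef_rot: [-179.8, -0.1, -30.1]
contact_force: [0.6, -1.1, 0.5]
gripper_width: 0.0615
```

```bash
python3 - <<'E'
from h import *
go((.5615,.2645,.026))
a=cap('scene');b=cap('top')
p=proj(a,[(.5615,.2645,.06),get_state()['tcp_pos']]);print(p)
A=cv2.resize(a['pixels'][100:200,180:290],None,fx=5,fy=5,interpolation=cv2.INTER_CUBIC)
B=cv2.resize(b['pixels'][140:240,110:220],None,fx=5,fy=5,interpolation=cv2.INTER_CUBIC)
cv2.imwrite('pics/c.png',cv2.resize(np.hstack([A,B]),(800,364))[:,:,::-1])
E
```

```text
t 3.25 tcp [0.5607 0.264  0.0891] rot [-1.7985e+02 -5.0000e-02 -3.0050e+01] F [ 0.56 -1.09  0.47] w 0.0615
(0.5615, 0.2645, 0.026) [ 0.4 -0.7 63.1] [-0.0027 -0.0009 -0.0009]
[[231.94101526 158.66881246]
 [231.28448002 151.31659346]]
```

View pics/c.png

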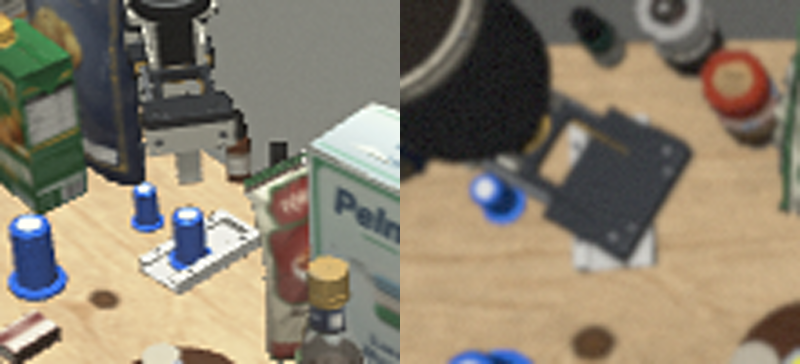

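arm_command:
  commands:
    - [0, 0, 25, 0, 0, 0, 0.4]
    - [0, 0, 45, 0, 0, 0, 0.4]
    - [0, 0, 62, 0, 0, 0, 0.4]
    - [0, 0, 62, 0, 0, 0, 0.4]

```text
time_s: 3.85
tcp_pos: [0.5616, 0.2651, 0.0287]
eef_rot: [-179.7, -0.1, -30.0]
contact_force: [0.3, 0.2, -0.3]
gripper_width: 0.0611
```

arm_command:
  commands:
    - [0, 0, 1, 0, 0, 0, -1]
    - [0, 0, 1, 0, 0, 0, -1]
    - [0, 0, 1, 0, 0, 0, -1]
    - [0, 0, 1, 0, 0, 0, -1]
    - [0, 0, 1, 0, 0, 0, -1]
  squeeze: 20

```text
time_s: 4.47
tcp_pos: [0.5617, 0.2651, 0.0278]
eef_rot: [-179.7, -0.1, -30.0]
contact_force: [-0.6, 0.0, 0.2]
gripper_width: 0.017
```

```bash
python3 -c "
from h import *
s=get_state()['tcp_pos'];d=np.array([np.cos(.088),np.sin(.088),0])
go(s-d*.05,s-d*.09)"
```

```text
t 4.475 tcp [0.5617 0.2651 0.0278] rot [-1.7971e+02 -1.1000e-01 -3.0010e+01] F [-0.56  0.    0.17] w 0.017
[0.51184961 0.26069215 0.02778581] [-40.9  28.7  -0.2] [-0.0051 -0.002  -0.0001]
[0.47200439 0.25717669 0.02778581] [-73.7  51.7  -0.4] [-0.0051 -0.002  -0.0001]
```

```bash
python3 - <<'E'
from h import *
a=cap('scene');b=cap('top')
go((.5615,.2645,.026))
print(proj(a,[get_state()['tcp_pos']]),proj(b,[get_state()['tcp_pos']]))
A=cv2.resize(a['pixels'][110:200,180:280],(400,360),interpolation=cv2.INTER_CUBIC)
B=cv2.resize(b['pixels'][140:230,110:210],(400,360),interpolation=cv2.INTER_CUBIC)
cv2.imwrite('pics/d.png',np.hstack([A,B])[:,:,::-1])
E
```

```text
t 4.575 tcp [0.5616 0.2651 0.0277] rot [-1.7972e+02 -1.1000e-01 -3.0000e+01] F [ 0.03 -0.49  0.01] w 0.0092
(0.5615, 0.2645, 0.026) [0.2 0.6 1.7] [-0.0049 -0.002  -0.    ]
[[232.51749137 165.96428437]] [[166.52054513 194.83593876]]
```

View pics/d.png

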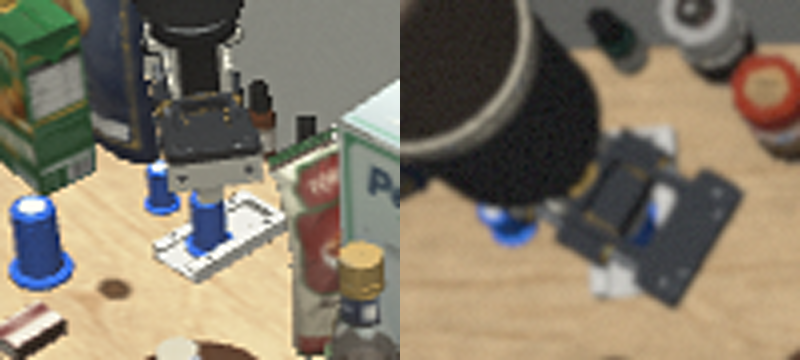

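```bash
python3 - <<'E'
from h import *
a=cap('scene');b=cap('top')
go((.5615,.2645,.026))
A=cv2.resize(a['pixels'][130:185,212:257],None,fx=8.8,fy=8.8,interpolation=cv2.INTER_CUBIC)
B=cv2.resize(b['pixels'][165:220,150:195],None,fx=8.8,fy=8.8,interpolation=cv2.INTER_CUBIC)
cv2.imwrite('pics/e.png',np.hstack([A,B])[:,:,::-1])
for o in models.outline_of('scene','cap')[:3]: print(o['conf'],o['rect'])
E
```

```text
t 4.675 tcp [0.5616 0.2651 0.0277] rot [-1.7972e+02 -1.1000e-01 -3.0010e+01] F [ 0.36  0.39 -0.2 ] w 0.0027
(0.5615, 0.2645, 0.026) [0.2 0.6 1.7] [-0.0049 -0.002  -0.0001]
0.6 [191.8, 172.4, 13.3, 23.0]
0.46 [228.4, 207.4, 39.1, 25.9]
0.42 [232.8, 166.4, 12.5, 17.5]
```

View pics/e.png

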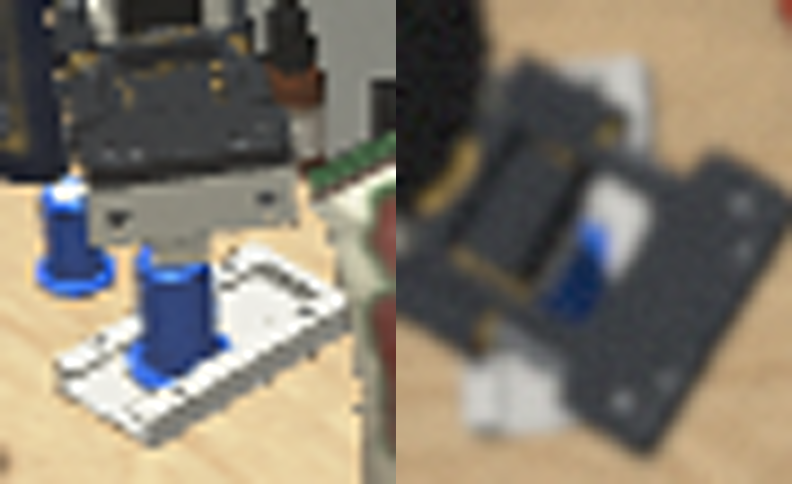

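```bash
python3 - <<'E'
from h import *
a=imaging.capture('scene');b=imaging.capture('top')
go((.5615,.2645,.026))
t=get_state();R=Ro.from_euler('xyz',t['eef_rot'],degrees=True)
for n,p in dict(tcp=(0,0,0),grasp=(0,0,-19),nearbase=(0,97,-66),farbase=(0,-97,-66),base=(0,0,-66),nl=(-39,97,-66),nr=(39,97,-66),nearfing=(0,32,0),farfing=(0,-32,0)).items():
    X=t['tcp_pos']+R.apply(np.array(p)/1e3)
    pa=proj(a,[X])[0];pb=proj(b,[X])[0]
    print(n,X.round(3),pa.round(1),((pa-[212,130])*8.8).round(),pb.round(1),((pb-[150,165])*8.8+[396,0]).round())
print(t['joints'])
E
```

```text
t 4.825 tcp [0.5616 0.2651 0.0276] rot [-1.7972e+02 -1.1000e-01 -3.0000e+01] F [ 0.51 -0.15 -0.3 ] w 0.0005
(0.5615, 0.2645, 0.026) [0.2 0.5 1.6] [-0.0049 -0.002  -0.0001]
tcp [0.562 0.265 0.028] [232.5 166. ] [181. 317.] [166.5 194.8] [542. 263.]
grasp [0.562 0.265 0.047] [232.1 161.7] [177. 279.] [164.6 193.2] [525. 248.]
nearbase [0.513 0.181 0.093] [235.1 167.6] [203. 331.] [193.3 208.1] [777. 379.]
farbase [0.61  0.349 0.094] [227.5 135.2] [137.  46.] [126.9 170.3] [193.  47.]
base [0.561 0.265 0.094] [231.2 150.8] [169. 183.] [159.6 189. ] [481. 211.]
nl [0.479 0.2   0.093] [223.4 169.2] [100. 345.] [184.9 222. ] [703. 502.]
nr [0.547 0.161 0.093] [246.7 166. ] [305. 317.] [201.7 194.3] [851. 258.]
nearfing [0.546 0.237 0.027] [233.8 171.5] [192. 365.] [176.9 200.8] [633. 315.]
farfing [0.578 0.293 0.028] [231.3 160.7] [170. 270.] [156.2 189. ] [451. 211.]
[ 4.32735819e+01  2.35284211e+01 -1.77917083e+01  3.61359200e-02
 -4.83810538e+01  1.66979455e+01]
```

arm_command:
  commands:
    - [0, 0, 1.5, 0, 0, 0, -1]
    - [0, 0, 3, 0, 0, 0, -1]
    - [0, 0, 4, 0, 0, 0, -1]

```text
time_s: 5.2
tcp_pos: [0.5616, 0.265, 0.0235]
eef_rot: [-179.7, -0.1, -30.0]
contact_force: [0.6, -0.1, 0.2]
gripper_width: 0.0001
```

```bash
python3 - <<'E'
from h import *
a=cv2.imread('pics/a.png');c={}
s=imaging.capture('scene')
print(proj(s,[(.198,.645,.188),(.198,.645,.235),(.198,.645,.254)]))
A=cv2.resize(a[40:140,20:120],None,fx=5,fy=5,interpolation=cv2.INTER_CUBIC)
cv2.imwrite('pics/f.png',A)
E
```

```text
[[ 76.85637859 122.48620368]
 [ 73.22610589 110.57213732]
 [ 71.72383588 105.64012695]]
```

View pics/f.png

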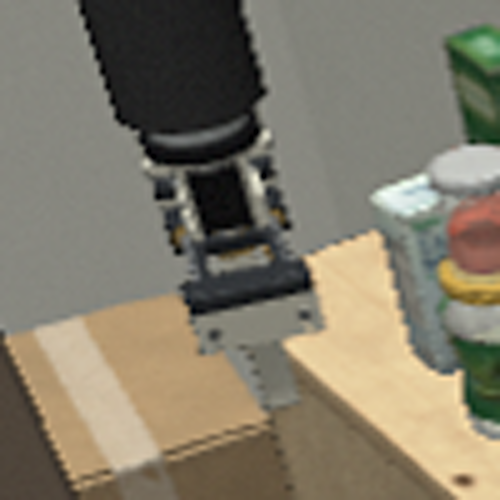

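arm_command:
  commands:
    - [0, 0, 1.5, 0, 0, 0, -1]
    - [0, 0, 3, 0, 0, 0, -1]
    - [0, 0, 4, 0, 0, 0, -1]

```text
time_s: 5.62
tcp_pos: [0.5621, 0.2652, 0.0216]
eef_rot: [-179.7, -0.2, -29.9]
contact_force: [-7.5, -2.3, 22.2]
gripper_width: 0.0006
```

```bash
python3 - <<'E'
from h import *
a=cap('scene');b=cap('top')
go((.5615,.2645,.026))
A=cv2.resize(a['pixels'][140:180,217:252],None,fx=11,fy=11,interpolation=cv2.INTER_CUBIC)
cv2.imwrite('pics/g.png',A[:,:,::-1])
E
```

```text
t 5.725 tcp [0.5621 0.2652 0.0216] rot [-1.7967e+02 -1.7000e-01 -2.9960e+01] F [-5.97 -2.61 16.9 ] w 0.0003
(0.5615, 0.2645, 0.026) [-0.1  0.8 -4.4] [-0.0057 -0.003   0.0007]
```

View pics/g.png

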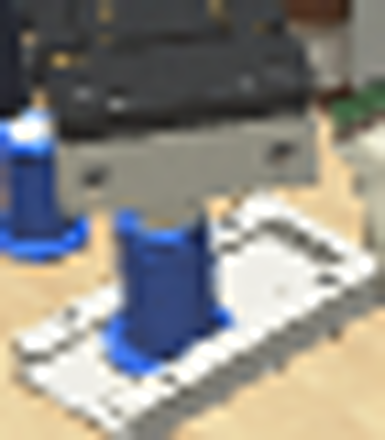

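arm_command:
  commands:
    - [0, 0, -10, 0, 0, 0, -1]
    - [0, 0, -14, 0, 0, 0, 0.5]
    - [0, 0, -14, 0, 0, 0, 0.5]
    - [0, 0, -14, 0, 0, 0, 0.5]
    - [0, 0, -14, 0, 0, 0, 0.5]

```text
time_s: 6.35
tcp_pos: [0.5618, 0.265, 0.0352]
eef_rot: [-179.7, -0.2, -30.0]
contact_force: [-0.9, 0.1, 0.5]
gripper_width: 0.0352
```

arm_command:
  commands:
    - [0, 0, 0, 0, 0, 0, 0.5]
    - [0, 0, 0, 0, 0, 0, 0.5]
    - [0, 0, 0, 0, 0, 0, 0.5]
    - [0, 0, 0, 0, 0, 0, 0.5]
    - [0, 0, 0, 0, 0, 0, 0.5]

```text
time_s: 6.98
tcp_pos: [0.5618, 0.265, 0.0352]
eef_rot: [-179.7, -0.2, -30.0]
contact_force: [0.3, -0.0, 0.3]
gripper_width: 0.0656
```

```bash
python3 - <<'E'
from h import *
go((.5615,.2645,-.010))
print(get_state()['contact_force'])
E
```

```text
t 6.975 tcp [0.5618 0.265  0.0352] rot [-1.7971e+02 -1.6000e-01 -2.9960e+01] F [ 0.29 -0.03  0.31] w 0.0656
(0.5615, 0.2645, -0.01) [-0.2  0.8 45.2] [-0.0051 -0.0027  0.0006]
[ 0.29020055 -0.03380375  0.30513887]
```

arm_command:
  commands:
    - [0, 0, 6, 0, 0, 0, 0.5]
    - [0, 0, 12, 0, 0, 0, 0.5]
    - [0, 0, 18, 0, 0, 0, 0.5]
    - [0, 0, 22, 0, 0, 0, 0.5]
    - [0, 0, 25, 0, 0, 0, 0.5]

```text
time_s: 7.6
tcp_pos: [0.5618, 0.265, 0.0098]
eef_rot: [-179.7, -0.2, -30.0]
contact_force: [0.5, 0.9, 0.2]
gripper_width: 0.0655
```

arm_command:
  commands:
    - [0, 0, 6, 0, 0, 0, 0.5]
    - [0, 0, 11, 0, 0, 0, 0.5]
    - [0, 0, 16, 0, 0, 0, 0.5]
    - [0, 0, 19, 0, 0, 0, 0.5]

```text
time_s: 8.1
tcp_pos: [0.5618, 0.2649, -0.0096]
eef_rot: [-179.8, -0.1, -30.0]
contact_force: [1.0, 0.2, 0.2]
gripper_width: 0.0655
```

arm_command:
  commands:
    - [0, 0, 0, 0, 0, 0, -1]
    - [0, 0, 0, 0, 0, 0, -1]
    - [0, 0, 0, 0, 0, 0, -1]
    - [0, 0, 0, 0, 0, 0, -1]
    - [0, 0, 0, 0, 0, 0, -1]
  squeeze: 25

```text
time_s: 8.72
tcp_pos: [0.5619, 0.265, -0.0095]
eef_rot: [-179.7, -0.2, -30.0]
contact_force: [-0.3, -0.0, 0.3]
gripper_width: 0.0294
```

arm_command:
  commands:
    - [0, 0, 0, 0, 0, 0, -1]
    - [0, 0, 0, 0, 0, 0, -1]

```text
time_s: 8.98
tcp_pos: [0.5619, 0.265, -0.0095]
eef_rot: [-179.7, -0.2, -30.0]
contact_force: [-0.1, 0.3, 0.4]
gripper_width: 0.0296
```

```bash
python3 -c "
from h import *
s=get_state()['tcp_pos'];d=np.array([np.cos(.088),np.sin(.088),0])
go(s-d*.03,s-d*.09)"
```

```text
t 8.975 tcp [ 0.5619  0.265  -0.0095] rot [-1.7974e+02 -1.5000e-01 -2.9960e+01] F [-0.15  0.29  0.42] w 0.0296
[ 0.53201293  0.26232443 -0.00946994] [-24.6  17.2  -0.1] [-0.0045 -0.0026  0.0007]
[ 0.4722451   0.25705124 -0.00946994] [-73.7  51.6  -0.4] [-0.0045 -0.0026  0.0007]
```

arm_command:
  commands:
    - [-5, 3.5, 0, 0, 0, 0, -1]
    - [-10, 7, 0, 0, 0, 0, -1]
    - [-15, 10.5, 0, 0, 0, 0, -1]
    - [-20, 14, 0, 0, 0, 0, -1]
    - [-25, 17.5, 0, 0, 0, 0, -1]

```text
time_s: 9.6
tcp_pos: [0.5311, 0.2623, -0.0095]
eef_rot: [-179.7, -0.2, -30.0]
contact_force: [0.9, -0.1, 0.8]
gripper_width: 0.03
```

Low force; continue (66 mm of the 96 remain, direction unchanged).

arm_command:
  commands:
    - [-10, 7, 0, 0, 0, 0, -1]
    - [-20, 14, 0, 0, 0, 0, -1]
    - [-30, 21, 0, 0, 0, 0, -1]
    - [-40, 28, 0, 0, 0, 0, -1]
    - [-50, 35, 0, 0, 0, 0, -1]

```text
time_s: 10.22
tcp_pos: [0.4692, 0.2567, -0.0099]
eef_rot: [-179.8, -0.1, -30.0]
contact_force: [-0.2, -0.6, -0.3]
gripper_width: 0.0301
```

arm_command:
  commands:
    - [-2, 1.5, 0, 0, 0, 0, -1]
    - [-2, 1.5, 0, 0, 0, 0, -1]

```text
time_s: 10.48
tcp_pos: [0.4666, 0.2565, -0.0099]
eef_rot: [-179.7, -0.2, -29.9]
contact_force: [-0.2, 0.7, -0.2]
gripper_width: 0.0295
```

```bash
python3 - <<'E'
from h import *
a=cap('scene');b=cap('top')
s=get_state()['tcp_pos']
go((s[0],s[1],.065))
A=cv2.resize(a['pixels'][130:220,180:280],(400,360),interpolation=cv2.INTER_CUBIC)
B=cv2.resize(b['pixels'][160:250,120:220],(400,360),interpolation=cv2.INTER_CUBIC)
cv2.imwrite('pics/i.png',np.hstack([A,B])[:,:,::-1])
E
```

```text
t 10.575 tcp [ 0.4671  0.2567 -0.0099] rot [-1.7973e+02 -1.6000e-01 -2.9940e+01] F [-0.02 -0.27 -0.37] w 0.0295
(np.float64(0.4670813292360244), np.float64(0.25665502972691007), 0.065) [  0.2  -0.3 -74.9] [-0.0046 -0.0027  0.001 ]
```

View pics/i.png

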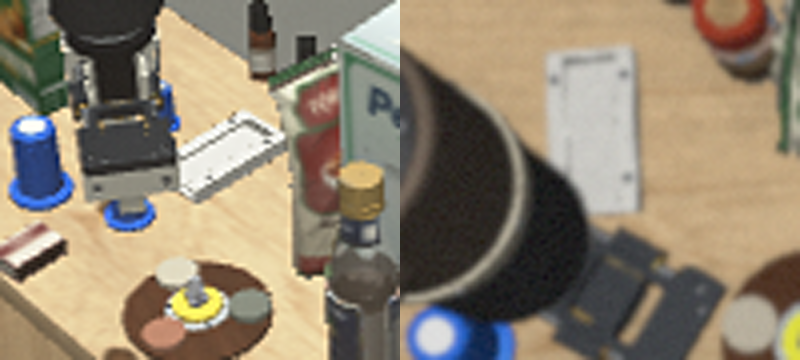

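arm_command:
  commands:
    - [0, 0, -20, 0, 0, 0, -1]
    - [0, 0, -45, 0, 0, 0, -1]
    - [0, 0, -65, 0, 0, 0, -1]
    - [0, 0, -65, 0, 0, 0, -1]

```text
time_s: 11.08
tcp_pos: [0.468, 0.2574, 0.0565]
eef_rot: [-179.6, -0.2, -30.0]
contact_force: [0.6, 0.9, -1.1]
gripper_width: 0.0297
```

```bash
python3 -c "
from h import *
go((.4315,.117,.055))"
```

```text
t 11.075 tcp [0.468  0.2574 0.0565] rot [-179.55   -0.2   -29.96] F [ 0.56  0.9  -1.06] w 0.0297
(0.4315, 0.117, 0.055) [ 38.5 139.8   0.5] [-0.0078 -0.0035  0.0007]
```

arm_command:
  commands:
    - [9, 32, 0, -0.006, -0.003, 0, -1]
    - [19, 70, 0, -0.006, -0.003, 0, -1]
    - [29, 105, 0, -0.006, -0.003, 0, -1]
    - [38, 140, 0, -0.006, -0.003, 0, -1]
    - [38, 140, 0, -0.006, -0.003, 0, -1]

```text
time_s: 11.7
tcp_pos: [0.4295, 0.1147, 0.0546]
eef_rot: [-180.0, 0.0, -30.1]
contact_force: [1.3, 1.0, 0.1]
gripper_width: 0.0297
```

```bash
python3 - <<'E'
from h import *
a=cap('scene');b=cap('top')
go((.4315,.117,.055)); z=get_state()['tcp_pos'][2]+.0149
im=a['pixels'].astype(int)
m=((im[:,:,2]>im[:,:,0]+60)&(im[:,:,2]>im[:,:,1]+40)).astype(np.uint8)
n,l,st,ce=cv2.connectedComponentsWithStats(m)
for i in range(1,n):
    if st[i,4]>15: print(st[i],ce[i])
print('pred flange',proj(a,[(.431,.117,z),(.431,.117,z+.004),(.431,.117,.016),(.431,.117,.042)]))
A=cv2.resize(a['pixels'][165:225,200:260],None,fx=8,fy=8,interpolation=cv2.INTER_CUBIC)
cv2.imwrite('pics/j.png',A[:,:,::-1])
E
```

```text
t 11.8 tcp [0.4311 0.1169 0.0552] rot [-1.7991e+02 -3.0000e-02 -3.0010e+01] F [-0.1  -0.29 -0.27] w 0.0293
(0.4315, 0.117, 0.055) [ 0.2 -0.3  0.2] [-0.0016 -0.0005 -0.0001]
[182 159  16  23 228] [189.12719298 171.8245614 ]
[220 190  14   8  55] [226.47272727 194.25454545]
[333 218  11   9  59] [338.89830508 221.52542373]
pred flange [[227.66690462 192.76446569]
 [227.57169415 191.8068783 ]
 [228.92628988 205.42807646]
 [228.3270873  199.40350094]]
```

View pics/j.png

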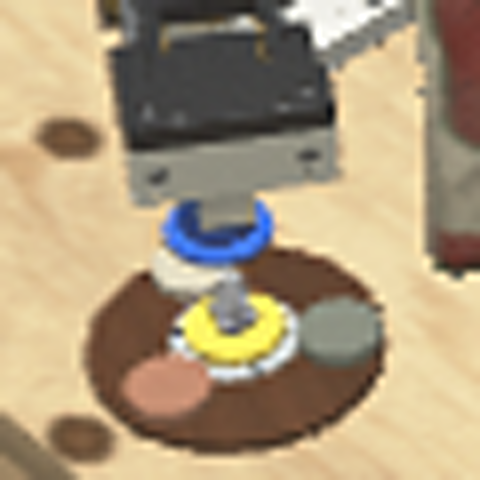

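```bash
python3 - <<'E'
from h import *
from scipy.optimize import minimize
s=get_state(); z=s['tcp_pos'][2]+.0149
ims=[imaging.capture('scene') for _ in range(3)];a=ims[0]
im=np.mean([i['pixels'].astype(float) for i in ims],0)
b=im[:,:,2]-im[:,:,0]
th=np.linspace(0,2*np.pi,90)[:-1]
def score(p,zz=z,pr=False):
    # mean outward gradient of blueness over visible lower/side silhouette
    v=[]
    C=np.c_[p[0]+.022*np.cos(th),p[1]+.022*np.sin(th),np.full(len(th),zz)]
    u=proj(a,C); c=u.mean(0); d=u-c; n=d/np.linalg.norm(d,axis=1)[:,None]
    k=n[:,1]>-.1
    f=lambda q:cv2.remap(b.astype(np.float32),q[:,0].astype(np.float32),q[:,1].astype(np.float32),cv2.INTER_LINEAR).ravel()
    return -(f(u[k]-n[k]*1.)-f(u[k]+n[k]*1.)).mean()
for zz in(z-.004,z,z+.004):
    g=[(score((x,y),zz),x,y) for x in np.arange(.415,.447,.0007) for y in np.arange(.1,.135,.0007)]
    print(zz,min(g))
go((.4315,.117,.055))
E
```

```text
0.06607231348007071 (np.float32(-205.17172), np.float64(0.4331999999999994), np.float64(0.12520000000000023))
0.07007231348007072 (np.float32(-205.28618), np.float64(0.4310999999999995), np.float64(0.1217000000000002))
0.07407231348007072 (np.float32(-205.99129), np.float64(0.42829999999999957), np.float64(0.11750000000000016))
t 11.95 tcp [0.4313 0.1177 0.0553] rot [-1.7991e+02 -3.0000e-02 -2.9930e+01] F [-0.16 -0.15 -0.78] w 0.0295
(0.4315, 0.117, 0.055) [0.5 0.5 0.3] [-0.0016 -0.0005  0.0012]
```

arm_command:
  commands:
    - [2.8, 1.2, 8, -0.002, 0, 0, -1]
    - [2.8, 1.2, 18, -0.002, 0, 0, -1]
    - [2.8, 1.2, 26, -0.002, 0, 0, -1]
    - [2.8, 1.2, 26, -0.002, 0, 0, -1]

```text
time_s: 12.45
tcp_pos: [0.4326, 0.1149, 0.0283]
eef_rot: [179.9, 0.0, -29.9]
contact_force: [0.3, -0.6, 0.9]
gripper_width: 0.0296
```

```bash
python3 - <<'E'
from h import *
a=cap('scene')
go((.4315,.117,.030))
A=cv2.resize(a['pixels'][170:220,205:255],None,fx=10,fy=10,interpolation=cv2.INTER_CUBIC)
cv2.imwrite('pics/k.png',A[:,:,::-1])
E
```

```text
t 12.5 tcp [0.4329 0.1151 0.0288] rot [ 1.7991e+02 -1.0000e-02 -2.9920e+01] F [-0.91 -0.4  -1.06] w 0.0296
(0.4315, 0.117, 0.03) [-2.2 -1.  -1.2] [ 0.0015 -0.0001  0.0013]
```

View pics/k.png

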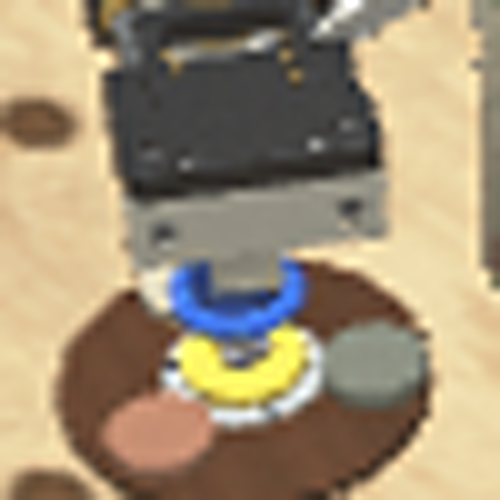

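arm_command:
  commands:
    - [0, 0, 3, 0, 0, 0, -1]
    - [0, 0, 6, 0, 0, 0, -1]
    - [0, 0, 9, 0, 0, 0, -1]
    - [0, 0, 12, 0, 0, 0, -1]

```text
time_s: 13.0
tcp_pos: [0.4334, 0.1155, 0.0169]
eef_rot: [180.0, -0.0, -29.9]
contact_force: [0.3, 1.8, 0.9]
gripper_width: 0.0298
```

arm_command:
  commands:
    - [0, 0, 1, 0, 0, 0, -1]
    - [0, 0, 2, 0, 0, 0, -1]
    - [0, 0, 3, 0, 0, 0, -1]

```text
time_s: 13.38
tcp_pos: [0.4339, 0.116, 0.0141]
eef_rot: [-180.0, -0.1, -29.9]
contact_force: [-0.1, 3.7, 0.5]
gripper_width: 0.0296
```

arm_command:
  commands:
    - [-0.5, -1, 0, 0, 0, 0, -1]
    - [-0.5, -1, 0, 0, 0, 0, -1]
  squeeze: 45

```text
time_s: 13.62
tcp_pos: [0.4335, 0.1167, 0.0139]
eef_rot: [180.0, -0.0, -29.9]
contact_force: [0.4, -0.2, -0.0]
gripper_width: 0.0295
```

arm_command:
  commands:
    - [0, 0, 1.5, 0, 0, 0, -1]
    - [0, 0, 3, 0, 0, 0, -1]

```text
time_s: 13.88
tcp_pos: [0.4336, 0.1168, 0.0108]
eef_rot: [-180.0, -0.0, -29.9]
contact_force: [0.7, 0.2, 1.8]
gripper_width: 0.0293
```

arm_command:
  commands:
    - [0, 0, 1.5, 0, 0, 0, -1]
    - [0, 0, 3, 0, 0, 0, -1]
    - [0, 0, 4.5, 0, 0, 0, -1]

```text
time_s: 14.25
tcp_pos: [0.4343, 0.1172, 0.007]
eef_rot: [-179.9, -0.1, -29.9]
contact_force: [-1.1, 2.2, 4.3]
gripper_width: 0.0292
```

arm_command:
  commands:
    - [0, 0, 1.5, 0, 0, 0, -1]
    - [0, 0, 3, 0, 0, 0, -1]
    - [0, 0, 4.5, 0, 0, 0, -1]

```text
time_s: 14.62
tcp_pos: [0.4339, 0.1171, 0.0019]
eef_rot: [-180.0, -0.1, -29.9]
contact_force: [1.1, 2.0, -7.1]
gripper_width: 0.0294
```

arm_command:
  commands:
    - [0, 0, 1.5, 0, 0, 0, -1]
    - [0, 0, 3, 0, 0, 0, -1]
    - [0, 0, 4, 0, 0, 0, -1]

```text
time_s: 15.0
tcp_pos: [0.434, 0.1171, -0.0017]
eef_rot: [-180.0, -0.1, -29.9]
contact_force: [-4.1, 1.0, 9.5]
gripper_width: 0.0295
```

arm_command:
  commands:
    - [0, 0, 1, 0, 0, 0, -1]
    - [0, 0, 2, 0, 0, 0, -1]
    - [0, 0, 2.5, 0, 0, 0, -1]

```text
time_s: 15.38
tcp_pos: [0.4342, 0.1171, -0.0028]
eef_rot: [-180.0, -0.1, -29.8]
contact_force: [-10.3, 1.0, 29.6]
gripper_width: 0.0296
```

arm_command:
  commands:
    - [-0.5, 0.3, 1.3, 0, 0, 0, -1]
    - [-0.5, 0.3, 1.3, 0, 0, 0, -1]
    - [-0.5, 0.3, 1.3, 0, 0, 0, -1]
    - [-0.5, 0.3, 1.3, 0, 0, 0, -1]

```text
time_s: 15.88
tcp_pos: [0.4341, 0.1171, -0.0027]
eef_rot: [-179.9, -0.1, -29.8]
contact_force: [-6.3, -0.7, 20.5]
gripper_width: 0.0293
```

```bash
python3 - <<'E'
from h import *
a=cap('scene');go((.431,.117,-.003))
im=[imaging.capture('scene')['pixels'] for _ in range(4)];go()
A=cv2.resize(a['pixels'][150:230,180:280],(750,600),interpolation=cv2.INTER_CUBIC)
cv2.imwrite('pics/l.png',A[:,:,::-1])
E
```

```text
t 15.925 tcp [ 0.4341  0.1171 -0.0027] rot [-1.7993e+02 -1.5000e-01 -2.9800e+01] F [-6.18 -0.62 21.75] w 0.0294
(0.431, 0.117, -0.003) [-2.6  1.6  0.3] [-0.0012 -0.0026  0.0035]
t 16.125 tcp [ 0.4341  0.1171 -0.0027] rot [-1.7993e+02 -1.5000e-01 -2.9800e+01] F [-6.52 -0.49 21.09] w 0.0292
```

View pics/l.png

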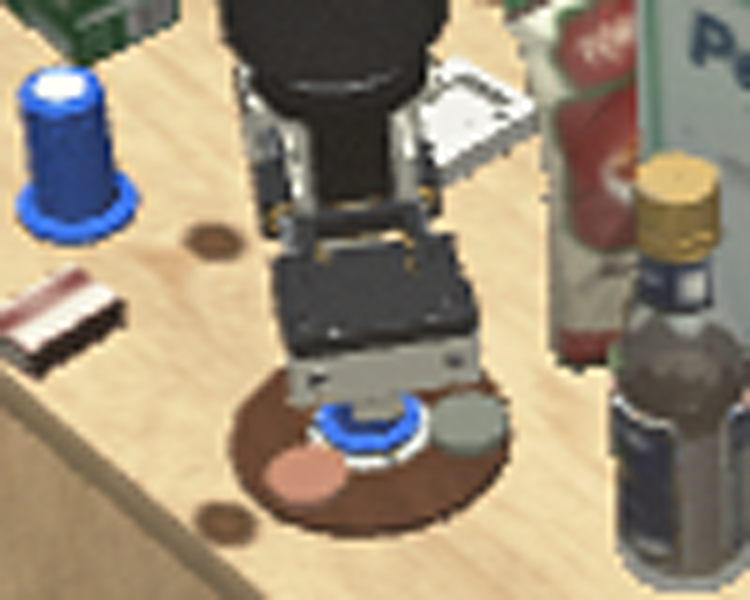

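The flange, at about (368,425), sits centred in the white ring and covers the yellow washer completely. The push holds steady at 21 N. Handing in.

```bash
python3 -c "
from h import *
print(r.close_job());go()"
```

```text
the job is handed in; nothing more can be done
None
the job is handed in; nothing more can be done
```

The job is handed in with the blue cap clicked onto the stud, still gripped and pressed down. I drew it about 95 mm out of the keeper's open end, lifted it over and pressed it down slowly. No verdict came back.

**Last checks:**
- **Click:** the vertical force rose to 4 N at the balls, then reversed to −7 N as they drew the cap on.
- **Press:** the cap then met a hard stop with its underside at about 12 mm, which is the washer squeezed right down. The push held steady at about 21 N. The clock read 16.1 s of the 48 s allowed.
- **Grip:** the fingers were 29 mm apart on the 30 mm barrel, with a 45 N squeeze set.
- **Position:** the last picture shows the flange centred in the ring and covering the washer. A side force of about 6 N remained.

**What disagreed:**
- **TCP height:** the reported TCP height read about 37 mm lower than the camera and contact readings. My first grasp therefore closed above the cap. I found the offset by touching the cap's top with shut fingers and allowed for it from then on. The 12 mm height rests on this correction.
- **Cap in the grip:** the cap sat about 3 mm sideways in the jaws. I corrected that above the stud.

**Bystanders:** I saw no sign of contact with other goods, but I did not measure their final positions. I viewed 12 pictures, two more than the budget of 10.

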